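Fetch the hemmed-in glaze tile from the oak tile holder

TASK

The wide iron-red tile stands hemmed in between two narrow ones in the five-slot oak holder. Lift out the two narrow tiles and stand them, centred, in the two-slot side rest (either slot each), then stand the wide tile centred in the one-slot viewing block, and last put each narrow tile back in the very slot and place it came from. Keep every tile upright, lower it well into its slot before letting go so that it stands on the slot floor, and leave the jar, saucer and tweezers where they are.

Things in the scene. Friction and masses are not known exactly. Their poses are not given: they have to be found in the camera images.
- wide_tile: The wide tile, iron-red glaze all over, 90 mm wide, 90 mm high and 12 mm thick (thickness along its x axis, width along its y axis, z up). Origin: centre of its lower edge face. Loose, about 210 g. At the start it stands in the middle slot of the holder; too wide to take by its edges, and its neighbours leave only 18 mm beside its faces.
- pale_tile: Narrow iron-red tile whose upper third is dipped in cream-white glaze, 64 mm wide, 90 mm high and 12 mm thick (thickness along its x axis, width along its y axis, z up). Origin: centre of its lower edge face. Loose, about 150 g. At the start it stands in the slot next to the wide tile, on either side of it.
- dark_tile: Narrow iron-red tile whose upper third is dipped in black glaze, 64 mm wide, 90 mm high and 12 mm thick (thickness along its x axis, width along its y axis, z up). Origin: centre of its lower edge face. Loose, about 150 g. At the start it stands in the slot next to the wide tile, on the other side from the pale one.
- holder: Chunky oak tile holder with five parallel slots, 175 mm (x) by 110 mm (y), 50 mm high; slots at x = -60, -30, 0, 30, 60 mm. Slots run along its y axis, are open at both ends, 15 mm wide (along x) with their cork-lined floor 12 mm above the origin, straight walls up to 40 mm and flared to 27 mm wide at the top, 50 mm above the origin. Fixed to the shelf. Origin: centre of its underside; z up.
- side_rest: Oak side rest with two parallel slots, 125 mm (x) by 100 mm (y), 50 mm high; slots at x = -35 and 35 mm. Slots run along its y axis, are open at both ends, 15 mm wide (along x) with their cork-lined floor 12 mm above the origin, straight walls up to 40 mm and flared to 27 mm wide at the top, 50 mm above the origin. Fixed to the shelf. Origin: centre of its underside; z up.
- viewing_block: Oak viewing block with one slot, 55 mm (x) by 110 mm (y), 50 mm high; slot at x = 0. Slots run along its y axis, are open at both ends, 15 mm wide (along x) with their cork-lined floor 12 mm above the origin, straight walls up to 40 mm and flared to 27 mm wide at the top, 50 mm above the origin. Fixed to the shelf. Origin: centre of its underside; z up.
- jar: Closed amber glass jar with black lid, 54 mm across, 75 mm high. Origin: centre of its underside. Loose; leave alone.
- saucer: White porcelain saucer, 110 mm across, 18 mm high. Origin: centre of its underside. Loose; leave alone.
- tweezers: Stainless tweezers lying on the shelf, about 137 mm long (along its x axis), 15 mm wide, 8 mm high. Origin: near the middle, on the underside. Loose; leave alone.
Not all that is in view belongs to the job. Leave any orange or yellow look-alike of the wide_tile alone. Leave any yellow look-alike of the dark_tile alone.

How it is judged:
By the outcome, as a careful person would: the job done as asked, in the order asked, and still so for the second after the job is handed in, with the robot touching nothing.
It also fails if it takes over 128 s, if anything falls off the work surface, if the arm or the gripper's body presses on something with over 40 N, if the wrist force passes 120 N, or if a joint passes its speed limit or range.

ROBOT

A 7-joint arm with a two-finger parallel gripper is mounted at the origin on the work surface. World frame = base frame: x ahead of the robot, y to its left, z up, the work surface at z = 0. Lengths are in m, angles in rad, forces in N, time in s.
With the tool pointing down it reaches from about 0.4 to 0.85 m from the base axis. Payload 4.5 kg.
Tool frame: the origin (TCP) lies at the very end of the fingers, on their centre line; the grasp point (between the pads) lies 19 mm behind it; z points along the fingers, y is the direction in which the jaws open and shut (so a half turn about z gives the same grasp; the last joint's range is limited). The gripper opens to 85 mm and grips with 20 to 120 N. Pads are 22 mm wide; open, the fingers measure 114 mm over their backs; the gripper's body (76 mm by 85 mm) begins 54 mm behind the grasp point. The pads swing forward as they close: fully open they stand 13 mm farther back than shut.
Start: joints at [-1.209, 0.689, -0.195, 1.565, 0.157, 0.902, -0.215], TCP at [0.201, 0.592, 0.231] pointing down, gripper open.
Joint ranges: [-3.01, 3.01], [-0.46, 2.08], [-1.47, 1.51], [0.13, 2.56], [-1, 4.14], [0.04, 2.09], [-2.66, 2.66]. Speed limits (rad/s): [2.57, 2.57, 3.14, 3.14, 3.14, 3.14, 3.14].

INTERFACE

Orientations are given as a rotation vector (axis times angle).
In Python, from station import r, vision, finder gives the robot as it stands. The module is installed in compiled form; this text tells all that it offers. Calls block until the motion is done:
- r.move_to(position, orientation): joint-space move of the TCP to a pose.
- r.move_l(position, ori=None, velocity=0.15, contact_N=None): straight line of the TCP; ori=None keeps the orientation; velocity is the mean speed in m/s. With contact_N (N) it stops when the force on the tool has changed by that much, and returns True; else False.
- r.movej(angles): joint-space move.
- r.command_gripper(opening, grip_force=None): opening from 0.0 (shut) to 1.0 (fully open); grip_force is the grip in N (None keeps the last); returns when the fingers have stopped.
- r.wait(seconds).
- r.ik(position, orientation): joint angles nearest the present ones, or None.
- r.read_state(): the state.
- vision.snapshot(name): name is "scene" or "top"; returns the picture (400x640x3 uint8, blue, green, red); there is no depth.
- vision.get_calibration(name): a dict with "mtx" (3x3 intrinsics, pixels), "R" (3x3) and "t" (3): a world point X has camera coordinates R X + t. Camera axes: x right, y down, z forward; pixel columns grow to the right and rows downward; lengths in m; the calibration is good to about 2 mm. A picture is of the moment at which its call begins. get_calibration takes no time and is no camera call.
A pose or a line that the arm cannot do raises r.Unreachable and nothing moves.
- r.job_done(): hands the job in, once; it reports no verdict.
Trained networks look in the newest picture that a camera, given by its name, has taken for a name from the list of things; names that differ only in an ending like _2 or _b are one class to them, and where a whole thing is asked for, a point or a joint stands for the part that bears it (a point fixed in the world has none). Each returns a list of dicts, best first, with "score" (0 to 1); they miss things now and then, are a little off and sometimes report something else, mostly with a low value. They report only what shows in the picture. A call takes as long as a camera call. They do not tell look-alikes from the thing itself.
- finder.outline_of(camera, thing): "region" (400x640 bool, what is visible of it) and "rect" ([left, top, right, bottom] in pixels, round what is visible of it).
The state is a dict: "t": time; "qpos": joint angles; "qd": joint speeds; "tau": joint torques, N m; "eef_pos": TCP position; "ee_rot": TCP orientation; "wrist_force": force on the tool from outside, world axes, zero at the start; "moment": the same for the moment, N m; "finger_gap": opening from 0.0 (shut) to 1.0 (fully open).
Only numpy, scipy, OpenCV 4.12 (cv2) and the standard library are available. Lean on these libraries where they do the work, as an engineer would, in place of code of your own. Each camera call takes 0.05 s, during which the arm holds its last target.

## Working session

There is one attempt and no reset: what is moved stays moved. The work goes in short steps, each a Python script; the robot and the scene stay as the last script left them, time stands still between calls to the robot, and variables do not carry over. Pictures are saved under pics/ and viewed, and the job is handed in when it is done.

```bash
mkdir -p pics; ls; python3 - <<'E'
from station import r,vision,finder
import cv2
for n in("scene","top"):
    im=vision.snapshot(n); cv2.imwrite(f"pics/{n}0.png",im)
    c=vision.get_calibration(n); print(n,c)
s=r.read_state(); print(s)
E
```

```text
pics
scene {'mtx': array([[513.79567567,   0.        , 316.21487273],
       [  0.        , 513.79567567, 204.40823372],
       [  0.        ,   0.        ,   1.        ]]), 'R': array([[ 0.87678118,  0.48087946, -0.0031166 ],
       [ 0.40509763, -0.74207047, -0.53406679],
       [-0.25913449,  0.46699718, -0.84543655]]), 't': array([-0.51331989, -0.20900037,  1.24105954])}
top {'mtx': array([[383.87122627,   0.        , 320.39140012],
       [  0.        , 383.87122627, 197.12550191],
       [  0.        ,   0.        ,   1.        ]]), 'R': array([[ 0.06336073, -0.99796117, -0.00767596],
       [-0.97264719, -0.06002756, -0.22439727],
       [ 0.223479  ,  0.02168397, -0.97446752]]), 't': array([-0.03665283,  0.58924028,  0.72639157])}
{'t': 0.1, 'qpos': array([-1.20919552,  0.68990324, -0.19453827,  1.56625783,  0.15731289,
        0.90248049, -0.21510863]), 'qd': array([-0.00038138, -0.00229619, -0.00044628, -0.00158015,  0.00089757,
       -0.00073776, -0.0005835 ]), 'tau': array([-3.27760288e-03, -5.40596366e+01, -1.27155516e+00, -1.58985043e+01,
        9.32567316e-03,  4.36738279e-03,  2.61932684e-06]), 'eef_pos': array([0.20107276, 0.59115423, 0.230558  ]), 'ee_rot': array([-5.12438343e-01, -3.09936100e+00,  2.58901247e-03]), 'wrist_force': array([-0.22388893, -0.12927064,  0.11032858]), 'moment': array([-0.01530694, -0.01095829, -0.05537877]), 'finger_gap': 1.004834950094518}
```

View pics/scene0.png

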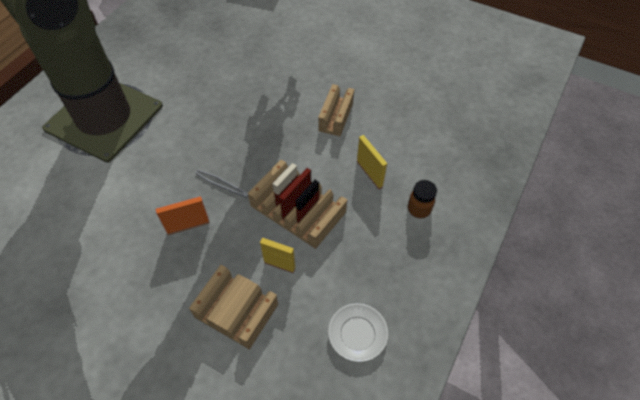

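View pics/top0.png

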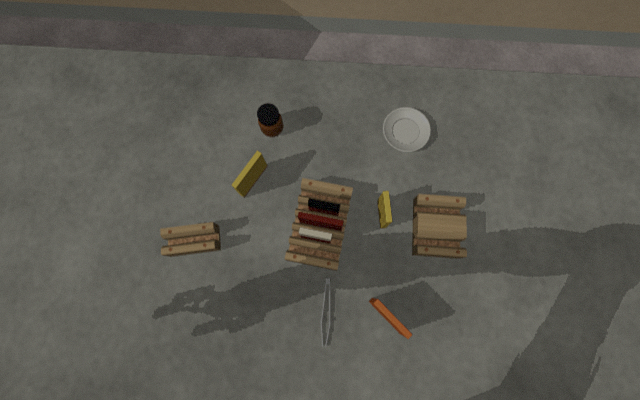

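```bash
cat > a.py <<'E'
from station import r,vision,finder
import cv2,numpy as np,pickle
D={}
for n in("scene","top"):
    im=vision.snapshot(n); D[n]=im
    v=cv2.resize(im,None,fx=1,fy=1)
    for th in ["holder","side_rest","viewing_block","wide_tile","pale_tile","dark_tile","jar","saucer","tweezers"]:
        o=finder.outline_of(n,th)
        D[n,th]=o
        print(n,th,[(round(q["score"],2),[int(a) for a in q["rect"]],int(q["region"].sum())) for q in o])
pickle.dump(D,open("d.pkl","wb"))
def crop(n,x0,y0,x1,y1,f,fn):
    cv2.imwrite(fn,cv2.resize(D[n][y0:y1,x0:x1],None,fx=f,fy=f,interpolation=cv2.INTER_CUBIC))
crop("top",270,160,410,280,5,"pics/c1.png")
crop("scene",230,140,360,260,5,"pics/c2.png")
E
python3 a.py
```

```text
scene holder []
scene side_rest [(0.73, [190, 264, 280, 346], 4222), (0.34, [198, 171, 248, 196], 302)]
scene viewing_block [(0.57, [317, 84, 356, 134], 1204)]
scene wide_tile [(0.97, [278, 167, 312, 219], 675), (0.76, [156, 197, 207, 234], 1366)]
scene pale_tile [(0.67, [274, 166, 294, 207], 452), (0.2, [189, 264, 279, 350], 4310), (0.15, [296, 179, 318, 223], 607)]
scene dark_tile [(0.95, [295, 177, 321, 222], 547), (0.79, [258, 239, 295, 273], 813)]
scene jar [(0.63, [407, 178, 437, 219], 893)]
scene saucer [(0.84, [329, 302, 386, 361], 2670)]
scene tweezers [(0.74, [195, 173, 245, 195], 71)]
top holder [(0.74, [284, 177, 354, 273], 3220)]
top side_rest []
top viewing_block [(0.96, [160, 222, 222, 257], 1701)]
top wide_tile [(0.81, [299, 212, 341, 231], 457), (0.71, [232, 151, 264, 198], 745), (0.71, [364, 295, 416, 339], 482)]
top pale_tile [(0.67, [301, 228, 335, 242], 333), (0.27, [285, 177, 352, 274], 3241)]
top dark_tile [(0.65, [373, 189, 392, 229], 424), (0.59, [307, 201, 341, 216], 386)]
top jar [(0.79, [260, 104, 282, 137], 696)]
top saucer [(0.66, [385, 107, 430, 153], 1682)]
top tweezers [(0.53, [321, 276, 330, 346], 59)]
```

View pics/c1.png

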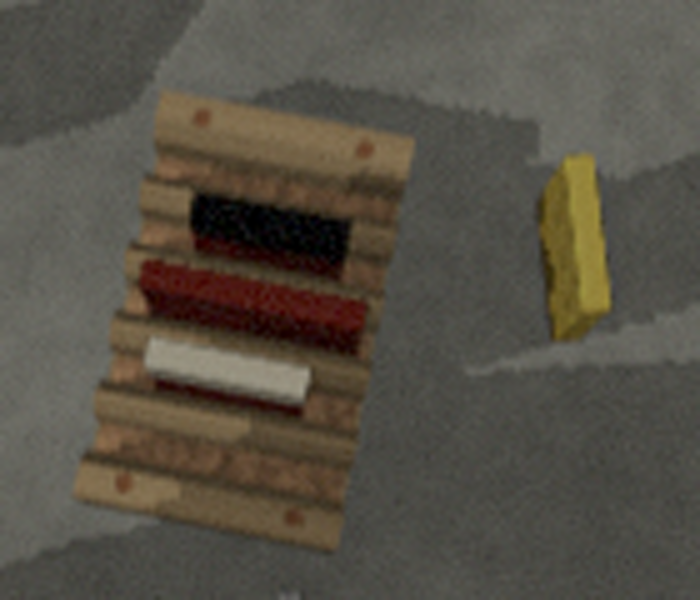

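View pics/c2.png

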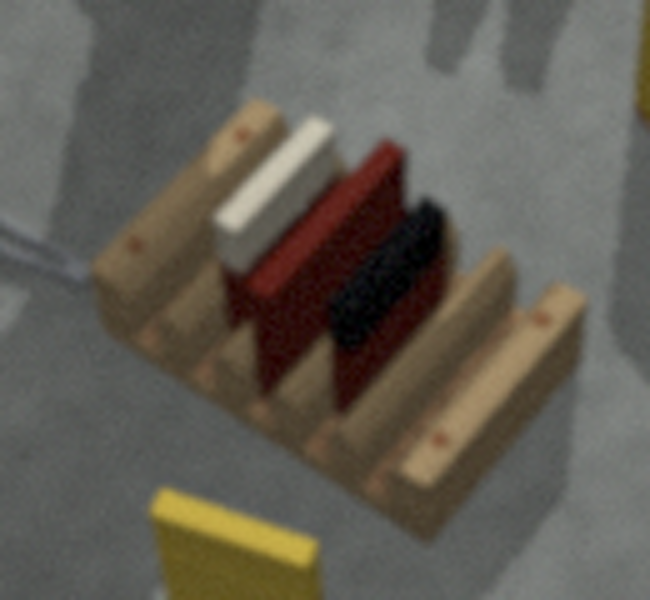

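```bash
cat > b.py <<'E'
import cv2,pickle,numpy as np
D=pickle.load(open("d.pkl","rb"))
def crop(n,x0,y0,x1,y1,f):
    return cv2.resize(D[n][y0:y1,x0:x1],None,fx=f,fy=f,interpolation=cv2.INTER_CUBIC)
a=crop("top",405,185,475,265,5);b=crop("scene",185,260,285,350,4)
c=crop("top",150,210,230,265,5);d=crop("scene",310,75,365,140,5)
cv2.imwrite("pics/e1.png",a);cv2.imwrite("pics/e2.png",b);cv2.imwrite("pics/e3.png",c);cv2.imwrite("pics/e4.png",d)
E
python3 b.py
```

```text
(no output)
```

View pics/e1.png

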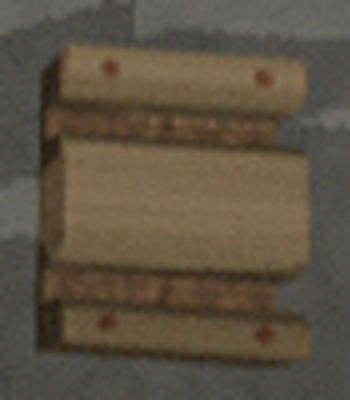

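View pics/e2.png

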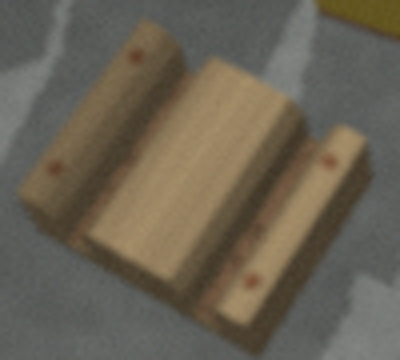

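View pics/e3.png

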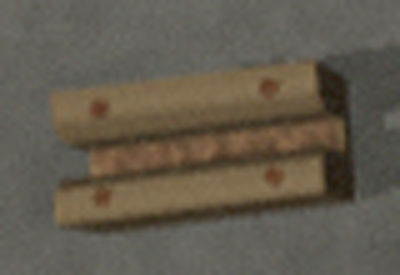

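View pics/e4.png

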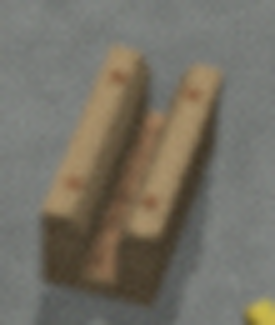

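```bash
cat > f.py <<'E'
import cv2,pickle,numpy as np
from scipy.optimize import least_squares
from station import vision
D=pickle.load(open("d.pkl","rb"))
CAL={n:vision.get_calibration(n) for n in("scene","top")}
def proj(n,P):
    c=CAL[n];q=np.atleast_2d(P)@c["R"].T+c["t"];q=q@c["mtx"].T;return q[:,:2]/q[:,2:]
def W(p,L):
    c,s=np.cos(p[2]),np.sin(p[2]);L=np.atleast_2d(L);return np.c_[p[0]+c*L[:,0]-s*L[:,1],p[1]+s*L[:,0]+c*L[:,1],L[:,2]]
def up(o,f,uv): return (np.array(uv,float)+.5)/f-.5+np.array(o)
obs={"holder":((.0875,.055),[("top",(270,160),5,{(1,1,1):(160,92),(1,-1,1):(414,138),(-1,1,1):(75,495),(-1,-1,1):(338,550)}),
 ("scene",(230,140),5,{(-1,1,1):(252,100),(-1,-1,1):(93,270),(1,1,1):(588,292),(1,-1,1):(425,490),(1,-1,0):(430,543),(-1,-1,0):(105,330)})]),
"side_rest":((.0625,.05),[("top",(405,185),5,{(1,1,1):(65,46),(1,-1,1):(305,62),(-1,1,1):(62,345),(-1,-1,1):(308,358)}),
 ("scene",(185,260),4,{(-1,1,1):(148,20),(-1,-1,1):(20,195),(1,1,1):(368,145),(1,-1,1):(245,327),(1,-1,0):(260,355)})]),
"viewing_block":((.0275,.055),[("top",(150,210),5,{(1,1,1):(52,95),(1,-1,1):(318,62),(-1,1,1):(57,222),(-1,-1,1):(325,192)}),
 ("scene",(310,75),5,{(-1,1,1):(115,45),(-1,-1,1):(43,213),(1,1,1):(220,70),(1,-1,1):(158,238),(-1,-1,0):(45,283),(1,-1,0):(155,303)})])}
def fit(h,lst):
    def res(p,only=None):
        o=[]
        for n,off,f,d in lst:
            if only and n!=only: continue
            k=np.array(list(d));L=k*[h[0],h[1],.05]
            o.append(proj(n,W(p,L))-up(off,f,list(d.values())))
        return np.vstack(o)
    R={}
    for only in(None,"top","scene"):
        s=least_squares(lambda p:res(p,only).ravel(),[.45,0,0],loss="soft_l1");R[only]=s.x
    return R,res(R[None])
if __name__=="__main__":
    P={}
    for k,(h,l) in obs.items():
        R,e=fit(h,l);P[k]=R[None]
        print(k,{a:np.round(b,4) for a,b in R.items()});print(np.round(e,1).tolist())
    pickle.dump(P,open("p.pkl","wb"))
E
python3 f.py
```

```text
holder {None: array([ 5.404e-01,  3.000e-04, -1.299e-01]), 'top': array([ 0.5403, -0.    , -0.1301]), 'scene': array([ 0.5403,  0.0007, -0.1292])}
[[-0.1, -0.3], [-0.1, -0.0], [-0.5, 0.3], [0.0, -0.1], [0.3, -0.6], [-0.9, -0.3], [-0.0, 1.0], [0.9, -0.5], [0.0, 0.7], [-0.6, 0.5]]
side_rest {None: array([ 0.552 , -0.254 , -0.0127]), 'top': array([ 0.5513, -0.2537, -0.0039]), 'scene': array([ 0.5527, -0.2542, -0.0219])}
[[0.5, -0.5], [0.1, -0.2], [-0.1, -0.8], [0.0, 0.3], [-0.8, -0.5], [-0.8, -0.5], [0.1, -1.4], [0.6, -0.1], [0.1, 1.4]]
viewing_block {None: array([0.491 , 0.2704, 0.1918]), 'top': array([0.4907, 0.2697, 0.1829]), 'scene': array([0.491 , 0.2712, 0.1987])}
[[-0.1, -0.4], [-0.6, -0.6], [-0.2, 0.6], [-0.2, -0.3], [-0.7, 0.2], [-0.2, -0.4], [0.5, 0.2], [-0.1, 0.2], [-0.6, -0.0], [-0.3, 1.4]]
```

```bash
cat > g.py <<'E'
from f import *
P=pickle.load(open("p.pkl","rb"))
H=P["holder"]
T={"dark":(.03,.032,{(1,1):(195,192),(1,-1):(352,220)},{(-1,1):(428,200),(-1,-1):(330,298),(1,1):(443,210)}),
"wide":(0,.045,{(1,1):(145,258),(1,-1):(370,300)},{(-1,1):(388,142),(1,1):(405,150),(-1,-1):(247,283),(1,-1):(268,297)}),
"pale":(-.03,.032,{(1,1):(150,338),(1,-1):(312,368)},{(-1,1):(313,115),(-1,-1):(215,215),(1,1):(333,128),(1,-1):(235,233)})}
Y={}
for k,(sx,hy,a,b) in T.items():
    for cams in(("top",),("scene",),("top","scene")):
        def res(p):
            o=[]
            for n,off,d in(("top",(270,160),a),("scene",(230,140),b)):
                if n in cams:
                    L=np.array([[p[0]+i*.006,p[1]+j*hy,.102] for i,j in d])
                    o.append(proj(n,W(H,L))-up(off,5,list(d.values())))
            return np.vstack(o).ravel()
        s=least_squares(res,[sx,0]);print(k,cams,np.round(s.x*1000,1),np.round(s.fun,1))
    Y[k]=s.x[1]
def box(p,lo,hi):
    return W(p,[[x,y,z] for x in(lo[0],hi[0]) for y in(lo[1],hi[1]) for z in(lo[2],hi[2])])
E_=[(0,1),(2,3),(4,5),(6,7),(0,2),(1,3),(4,6),(5,7),(0,4),(1,5),(2,6),(3,7)]
def draw(n,off,size,f,items):
    x0,y0=off;im=cv2.resize(D[n][y0:y0+size[1],x0:x0+size[0]],None,fx=f,fy=f,interpolation=cv2.INTER_CUBIC)
    for B,c in items:
        q=((proj(n,B)-off+.5)*f-.5)
        for a,b in E_: cv2.line(im,tuple(int(v*16) for v in q[a]),tuple(int(v*16) for v in q[b]),c,1,cv2.LINE_AA,4)
    return im
def items(k):
    h=obs[k][0];o=[(box(P[k],(-h[0],-h[1],0),(h[0],h[1],.05)),(0,255,0))]
    for s in {"holder":[-.06,-.03,0,.03,.06],"side_rest":[-.035,.035],"viewing_block":[0]}[k]:
        o.append((box(P[k],(s-.0075,-h[1],.012),(s+.0075,h[1],.04)),(255,255,0)))
    return o
if __name__=="__main__":
    ti=[(box(H,(T[k][0]-.006,Y[k]-T[k][1],.012),(T[k][0]+.006,Y[k]+T[k][1],.102)),(255,0,255)) for k in T]
    pad=lambda a,h:cv2.copyMakeBorder(a,0,h-a.shape[0],0,0,cv2.BORDER_CONSTANT)
    def hs(*l):
        h=max(a.shape[0] for a in l);return np.hstack([pad(a,h) for a in l])
    cv2.imwrite("pics/h1.png",hs(draw("top",(278,170),(90,110),4,ti+items("holder")[:1]),draw("scene",(240,150),(110,110),4,ti+items("holder")[:1])))
    cv2.imwrite("pics/h2.png",hs(draw("top",(405,185),(75,80),4,items("side_rest")),draw("scene",(185,260),(100,90),4,items("side_rest"))))
    cv2.imwrite("pics/h3.png",hs(draw("top",(150,210),(80,65),4,items("viewing_block")),draw("scene",(310,75),(60,65),5,items("viewing_block"))))
    pickle.dump(Y,open("y.pkl","wb"))
E
python3 g.py
```

```text
dark ('top',) [29.9 -4.3] [-0.3 -0.2  0.3  0.2]
dark ('scene',) [30.9 -4.2] [-0.6 -1.1 -0.6  1.2  1.3 -0.2]
dark ('top', 'scene') [30.5 -4.2] [-0.3 -0.5  0.3 -0.1 -0.8 -1.2 -0.8  1.1  1.1 -0.3]
wide ('top',) [ 0.1 -3.6] [-0.1 -0.1  0.1  0.1]
wide ('scene',) [ 0.3 -3.2] [-0.7 -1.4  0.7 -0.2 -0.3  0.6  0.4  0.9]
wide ('top', 'scene') [ 0.3 -3.3] [-0.3 -0.3  0.   0.  -0.8 -1.4  0.6 -0.2 -0.4  0.7  0.3  0.9]
pale ('top',) [-30.4   0.8] [-0.  -0.1  0.   0.1]
pale ('scene',) [-30.1   1.3] [-0.3 -0.4 -0.5  0.6  0.5 -0.2  0.3 -0. ]
pale ('top', 'scene') [-30.2   1.1] [-0.2 -0.3 -0.1 -0.  -0.4 -0.4 -0.6  0.7  0.4 -0.2  0.2  0. ]
```

View pics/h1.png

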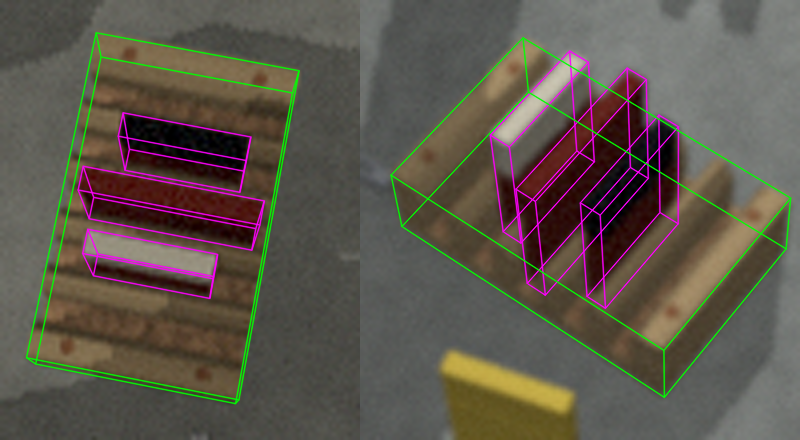

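View pics/h2.png

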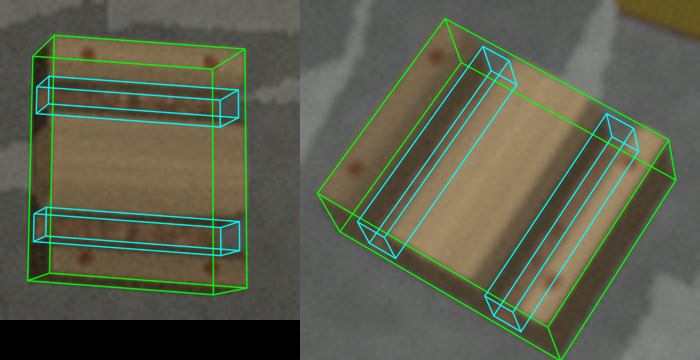

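View pics/h3.png

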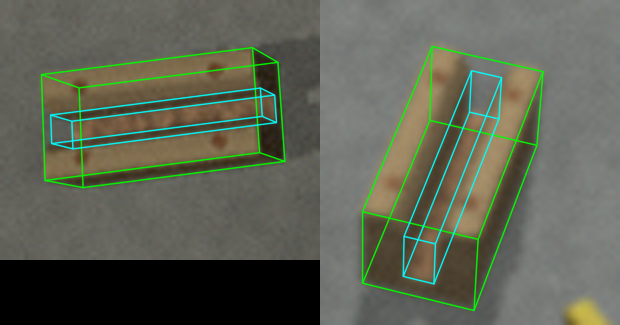

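```bash
cat > yaw.py <<'E'
from f import *
P=pickle.load(open("p.pkl","rb"))
def back(n,uv,z):
    c=CAL[n];d=np.linalg.inv(c["mtx"])@np.r_[uv,1];d=c["R"].T@d;C=-c["R"].T@c["t"];return C+d*(z-C[2])/d[2]
pl={"side_rest":[("top",(405,185),5,[[(110,67),(263,77)],[(107,322),(263,333)]]),("scene",(185,260),4,[[(329,161),(252,282)],[(136,55),(56,168)]])],
"viewing_block":[("top",(150,210),5,[[(99,108),(269,87)],[(102,197),(274,176)]]),("scene",(310,75),5,[[(194,94),(150,202)],[(118,77),(74,183)]])]}
for k,l in pl.items():
    for n,o,f,rows in l:
        B=np.array([[back(n,up(o,f,p),.05) for p in r_] for r_ in rows]);d=B[:,0]-B[:,1]
        print(k,n,"yaw",np.round(np.arctan2(-d[:,0],d[:,1]),4),"centre",np.round(B.reshape(-1,3).mean(0),4))
print(P)
for nm,uv in(("ynarrow",(385,195)),("ywide",(250,165)),("orange",(390,315))): print(nm,back("top",uv,.09))
E
python3 yaw.py
cat > h.py <<'E'
from station import r,vision,finder
import cv2,numpy as np,pickle
from scipy.spatial.transform import Rotation as Rn
def ori(a):
    """jaws (tool y) along world angle a, tool down"""
    y=np.array([np.cos(a),np.sin(a),0]);z=np.array([0,0,-1.]);x=np.cross(y,z)
    return Rn.from_matrix(np.c_[x,y,z]).as_rotvec()
def loc(p,x,y):
    c,s=np.cos(p[2]),np.sin(p[2]);return np.array([p[0]+c*x-s*y,p[1]+s*x+c*y])
def st(m):
    s=r.read_state();print(m,"t%.1f"%s["t"],"pos",np.round(s["eef_pos"],4),"F",np.round(s["wrist_force"],1),"M",np.round(s["moment"],2),"gap%.3f"%s["finger_gap"]);return s
E
python3 - <<'E'
from h import *
P=pickle.load(open("p.pkl","rb"))
for k in P:
  for a in (0,np.pi/2,np.pi,-np.pi/2):
    q=r.ik([*P[k][:2],.2],ori(P[k][2]+a)); print(k,round(a,2),None if q is None else np.round(q,2))
E
```

```text
side_rest top yaw [-0.0057 -0.0078] centre [ 0.5523 -0.2541  0.05  ]
side_rest scene yaw [-0.0015 -0.0001] centre [ 0.5511 -0.2538  0.05  ]
viewing_block top yaw [0.1869 0.1845] centre [0.4908 0.2706 0.05  ]
viewing_block scene yaw [0.1819 0.1924] centre [0.4906 0.2713 0.05  ]
{'holder': array([ 5.40351316e-01,  3.00154647e-04, -1.29854412e-01]), 'side_rest': array([ 0.5519996 , -0.25397471, -0.01272007]), 'viewing_block': array([0.4910477 , 0.27038012, 0.19180757])}
ynarrow [ 0.59740394 -0.12925042  0.09      ]
ywide [0.64352885 0.14780966 0.09      ]
orange [ 0.36739677 -0.14449564  0.09      ]
holder 0 [-0.13  0.62  0.08  1.86 -0.07  0.66 -0.14]
holder 1.57 [ 0.13  0.63 -0.35  1.85  0.31  0.71  1.04]
holder 3.14 [ 0.36  0.72 -0.77  1.84  0.65  0.86  2.29]
holder -1.57 [-0.39  0.68  0.52  1.88 -0.49  0.71 -1.29]
side_rest 0 [ 0.37  0.7  -0.03  1.66  0.02  0.78  0.32]
side_rest 1.57 [ 0.6   0.73 -0.44  1.65  0.38  0.85  1.56]
side_rest 3.14 [-0.15  0.96  1.09  1.69 -0.95  1.11 -1.92]
side_rest -1.57 [ 0.13  0.74  0.41  1.67 -0.38  0.81 -0.88]
viewing_block 0 [-0.59  0.64  0.    1.8  -0.    0.7  -0.39]
viewing_block 1.57 [-0.36  0.66 -0.38  1.79  0.34  0.75  0.85]
viewing_block 3.14 [-0.12  0.76 -0.82  1.78  0.68  0.92  2.09]
viewing_block -1.57 [-0.85  0.69  0.46  1.82 -0.44  0.74 -1.53]
```

Candidates in the top view:
- **Red tiles in the holder:** pale at (317,235), wide at (320,221) and dark at (324,208).
- **Look-alikes:** orange at (390,318), wide yellow at (250,174) and narrow yellow at (385,208).

Only the red ones in the holder fit the description, and the enlarged crops c1 and c2 confirm it. I'll pick the pale tile first.

```bash
python3 - <<'E'
from h import *
P=pickle.load(open("p.pkl","rb"));P["side_rest"][2]=-.007;P["viewing_block"][2]=.187
pickle.dump(P,open("p.pkl","wb"));Y=pickle.load(open("y.pkl","rb"))
H=P["holder"];o=ori(H[2]+np.pi/2)
xy=loc(H,-.03,Y["pale"])
r.move_to([*xy,.21],o);st("above")
hit=r.move_l([*xy,.062],o,contact_N=8);st(f"down {hit}")
for n in("scene","top"): cv2.imwrite(f"pics/pg_{n}.png",vision.snapshot(n))
a=cv2.resize(cv2.imread("pics/pg_scene.png")[130:250,230:360],None,fx=4,fy=4);b=cv2.resize(cv2.imread("pics/pg_top.png")[160:280,280:360],None,fx=4,fy=4)
cv2.imwrite("pics/pg.png",np.hstack([a,b]))
E
```

```text
above t3.5 pos [0.511  0.0065 0.2101] F [ 0.5 -1.   0.5] M [ 0.01 -0.01 -0.01] gap1.000
down False t4.6 pos [0.5113 0.0054 0.0626] F [ 0.8 -0.6  0.3] M [-0.02  0.01  0.01] gap0.997
```

View pics/pg.png

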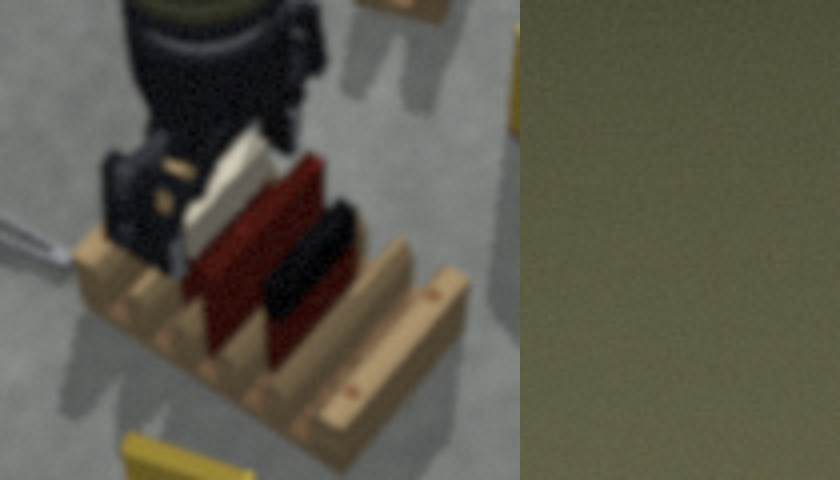

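The fingers straddle the cream tile at its edges, about (228,215) in the crop. Next I close and lift.

```bash
python3 - <<'E'
from h import *
P=pickle.load(open("p.pkl","rb"))
r.command_gripper(0.6,grip_force=45);s=st("grip")
p=s["eef_pos"]
r.move_l([p[0],p[1],.21],velocity=.1);s=st("lift")
cv2.imwrite("pics/l_scene.png",vision.snapshot("scene"))
a=cv2.resize(cv2.imread("pics/l_scene.png")[80:250,200:380],None,fx=4,fy=3.5)
cv2.imwrite("pics/l.png",cv2.resize(cv2.imread("pics/l_scene.png")[80:230,220:370],None,fx=4,fy=4))
E
```

```text
grip t5.0 pos [0.5112 0.0052 0.0628] F [ 0.  -1.   5.2] M [0.03 0.13 0.03] gap0.744
lift t6.7 pos [0.5108 0.0051 0.2095] F [-0.6 -1.6 -2.5] M [-0.01 -0.03  0.02] gap0.743
```

View pics/l.png

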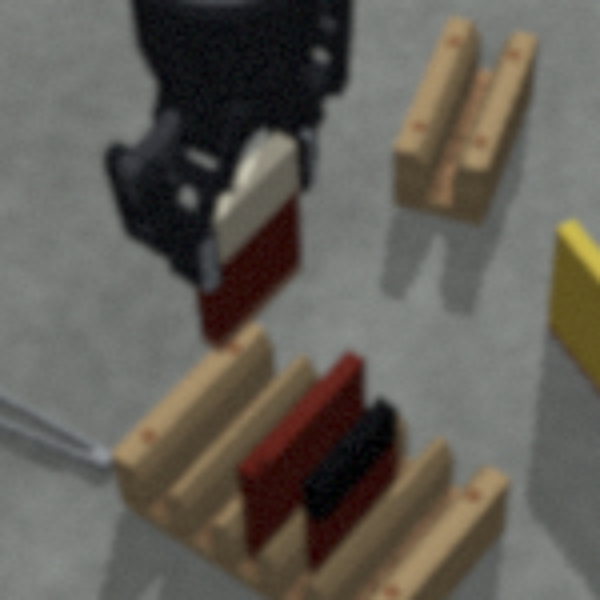

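```bash
cat >> h.py <<'E'
def place(p,sx,sy,ang,z0,stop=True):
    xy=loc(p,sx,sy);o=ori(p[2]+ang)
    r.move_to([*xy,.21],o)
    s=r.read_state();st("above, err mm %s"%np.round((s["eef_pos"][:2]-xy)*1000,1))
    r.move_l([*xy,z0+.045],o,velocity=.15)
    st("entry")
    hit=r.move_l([*xy,z0-.002],o,velocity=.04,contact_N=7)
    s=st(f"low hit={hit} err mm {np.round((r.read_state()['eef_pos'][:2]-xy)*1000,1)}")
    return s
E
python3 - <<'E'
from h import *
P=pickle.load(open("p.pkl","rb"))
place(P["side_rest"],-.035,0,np.pi/2,.0628)
cv2.imwrite("pics/pl1.png",cv2.resize(vision.snapshot("scene")[220:370,170:320],None,fx=4,fy=4))
E
```

```text
above, err mm [0.6 2.4] t7.7 pos [ 0.5176 -0.2513  0.21  ] F [ 0.3  0.3 -0.5] M [ 0.07  0.01 -0.03] gap0.740
entry t8.6 pos [ 0.5179 -0.2533  0.1085] F [ 0.1 -1.2 -2. ] M [-0.02 -0.    0.04] gap0.744
low hit=True err mm [-0.2  0.1] t9.6 pos [ 0.5168 -0.2536  0.0628] F [ 0.3 -0.6  5.2] M [0.19 0.09 0.02] gap0.744
```

View pics/pl1.png

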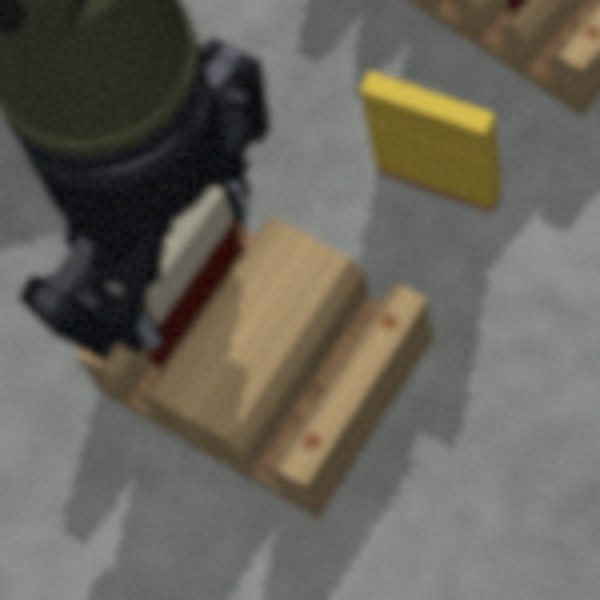

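The tile touched the floor at exactly the expected height (0.0628), and the pale tile sits in the left slot of the side rest. Next I release it, pick the dark tile and place it.

```bash
cat >> h.py <<'E'
def release(op=1.0):
    r.command_gripper(op);r.wait(.2)
    p=r.read_state()["eef_pos"];r.move_l([p[0],p[1],.21]);st("released")
def pick(p,sx,sy,ang,z=.062,op=1.0,cl=.6,F=45):
    xy=loc(p,sx,sy);o=ori(p[2]+ang)
    r.command_gripper(op)
    r.move_to([*xy,.21],o);r.wait(.2)
    r.move_l([*xy,.11],o)
    hit=r.move_l([*xy,z],o,velocity=.08,contact_N=8)
    s=r.read_state();st("down hit=%s err %s"%(hit,np.round((s["eef_pos"][:2]-xy)*1000,1)))
    if hit: return None
    r.command_gripper(cl,grip_force=F);r.wait(.2);s=st("grip");z0=s["eef_pos"][2]
    r.move_l([s["eef_pos"][0],s["eef_pos"][1],.21],velocity=.12);st("lift");return z0
E
python3 - <<'E'
from h import *
P=pickle.load(open("p.pkl","rb"));Y=pickle.load(open("y.pkl","rb"))
release()
z0=pick(P["holder"],.03,Y["dark"],np.pi/2);print(z0)
cv2.imwrite("pics/pk2.png",cv2.resize(vision.snapshot("scene")[80:350,170:400],None,fx=2.2,fy=2.2))
E
```

```text
released t11.3 pos [ 0.515  -0.2533  0.2091] F [-0.6  0.8  0.1] M [-0.03  0.01  0.  ] gap1.000
down hit=False err [0.2 0.1] t14.3 pos [ 0.5698 -0.0076  0.0621] F [-0.1  0.  -0.2] M [-0.04  0.    0.01] gap1.000
grip t14.9 pos [ 0.57   -0.0079  0.0627] F [0.4 0.3 5.5] M [0.02 0.21 0.04] gap0.739
lift t16.2 pos [ 0.5694 -0.0079  0.2092] F [ 0.   0.4 -1.6] M [-0.04  0.02  0.03] gap0.740
0.06271937515075238
```

View pics/pk2.png

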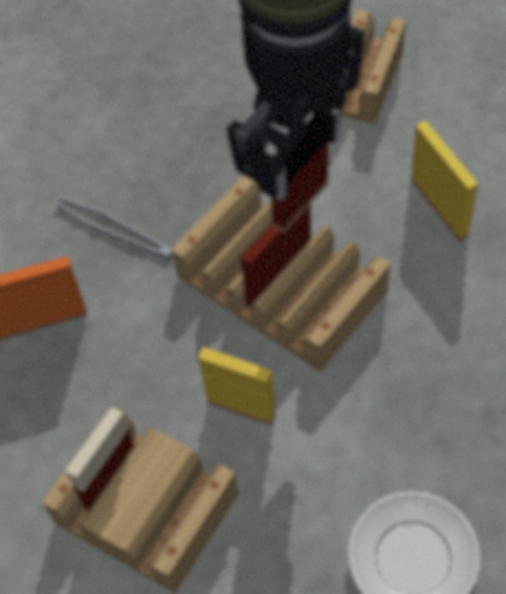

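The pale tile stands in the side rest at (100,455) in this view, the dark tile is held, and the wide tile is alone in the holder.

```bash
python3 - <<'E'
from h import *
P=pickle.load(open("p.pkl","rb"))
s=place(P["side_rest"],.035,0,np.pi/2,.0627)
if abs(s["eef_pos"][2]-.0627)<.003:
    release()
    p=loc(P["holder"],0,-.0033)
    r.move_to([*p,.21],ori(P["holder"][2]));st("over wide")
    r.move_to([.4,.3,.3],ori(0))
    ims=[vision.snapshot(n) for n in("scene","top")]
    for n,i in zip("st",ims): cv2.imwrite(f"pics/q3{n}.png",i)
    cv2.imwrite("pics/q3.png",np.hstack([cv2.resize(ims[0][150:350,180:330],None,fx=2.6,fy=2.6),cv2.resize(ims[1][170:285,280:470],None,fx=2.1,fy=4.52)]))
E
```

```text
above, err mm [0.5 2.9] t17.3 pos [ 0.5875 -0.2513  0.2099] F [ 0.4  1.5 -1.4] M [ 0.05 -0.06 -0.  ] gap0.740
entry t18.1 pos [ 0.588  -0.2538  0.1087] F [-0.  -1.1 -0.7] M [-0.    0.05 -0.02] gap0.741
low hit=True err mm [-0.3  0.1] t19.1 pos [ 0.5867 -0.2541  0.0628] F [-0.9  0.9  4.5] M [0.12 0.16 0.05] gap0.743
released t20.8 pos [ 0.5849 -0.2538  0.209 ] F [ 0.6  0.5 -0.9] M [-0.06  0.01 -0.  ] gap1.001
over wide t22.4 pos [ 0.54   -0.0035  0.2098] F [ 0.   0.2 -0.8] M [ 0.03 -0.01 -0.07] gap1.001
```

View pics/q3.png

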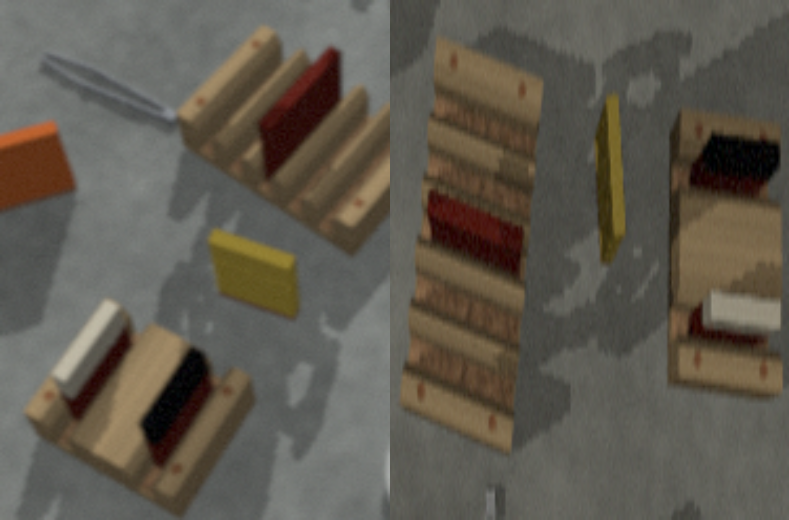

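View pics/q3t.png

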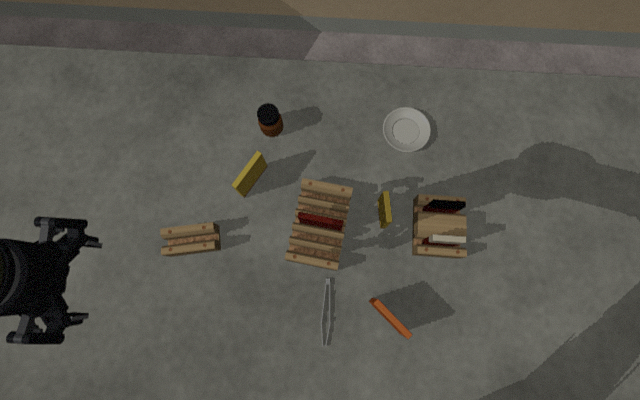

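Both narrow tiles stand upright and centred in the side rest: black at (443,207) and cream at (445,240) in the top view. Next is the wide tile.

```bash
python3 - <<'E'
from h import *
P=pickle.load(open("p.pkl","rb"))
z0=pick(P["holder"],0,-.0034,0,z=.062,op=.6,cl=.05,F=50)
if z0:
    s=place(P["viewing_block"],0,0,0,z0)
    cv2.imwrite("pics/w1.png",cv2.resize(vision.snapshot("scene")[30:180,270:420],None,fx=4,fy=4))
E
```

```text
down hit=False err [ 0.2 -0.1] t27.3 pos [ 0.5401 -0.0032  0.0621] F [0.3 0.8 0.2] M [-0.02 -0.03  0.03] gap0.604
grip t27.9 pos [ 0.5403 -0.0031  0.0625] F [-0.6 -0.7  6. ] M [ 0.03  0.14 -0.02] gap0.141
lift t29.3 pos [ 0.5397 -0.0031  0.2093] F [-0.1 -0.3 -2.4] M [ 0.07 -0.02  0.02] gap0.137
above, err mm [ 0.9 -2.5] t30.4 pos [0.492  0.2679 0.2099] F [ 0.1 -1.3 -2.2] M [-0.02 -0.01 -0.03] gap0.130
entry t31.2 pos [0.492  0.2701 0.1082] F [ 0.4  0.2 -1.5] M [ 0.01 -0.04 -0.  ] gap0.133
low hit=True err mm [-0.3 -0.2] t32.2 pos [0.4908 0.2702 0.0625] F [0.1 1.1 5.3] M [-0.05  0.08  0.04] gap0.133
```

View pics/w1.png

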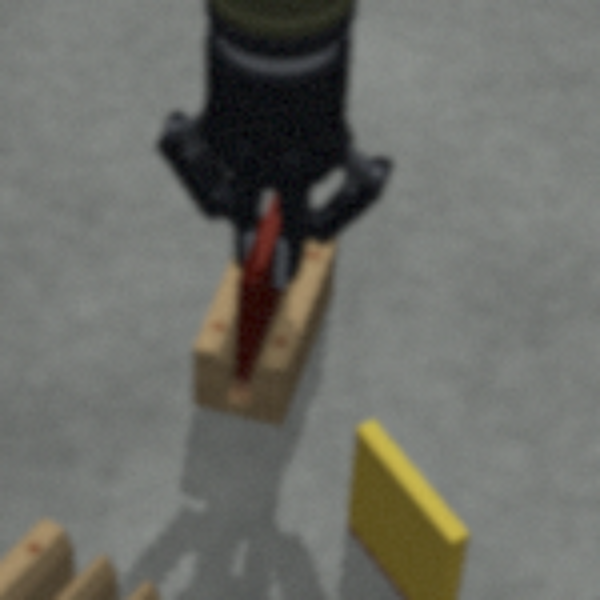

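The wide tile is on the slot floor at the expected height. I'll release it, check the centring, then return the dark tile.

```bash
python3 - <<'E'
from h import *
P=pickle.load(open("p.pkl","rb"))
release(.6)
r.command_gripper(1.0)
o=ori(P["side_rest"][2]+np.pi/2)
r.move_to([*loc(P["side_rest"],.035,0),.21],o);r.wait(.2);st("over dark")
im={n:vision.snapshot(n) for n in("scene","top")}
pickle.dump(im,open("w.pkl","wb"))
E
cat > chk.py <<'E'
import sys,pickle
import f,g
from f import *
def show(pk,k,tiles,fn,views):
    g.D.update(pickle.load(open(pk,"rb")))
    P=pickle.load(open("p.pkl","rb"))
    it=[(g.box(P[k],(x-.006,y-h,.012),(x+.006,y+h,.102)),(255,0,255)) for x,y,h in tiles]
    h=obs[k][0];it.append((g.box(P[k],(-h[0],-h[1],0),(h[0],h[1],.05)),(0,255,0)))
    L=[g.draw(n,o,s,4,it) for n,o,s in views]+[g.draw(n,o,s,4,[]) for n,o,s in views]
    m=max(a.shape[0] for a in L);L=[cv2.copyMakeBorder(a,0,m-a.shape[0],0,0,cv2.BORDER_CONSTANT) for a in L]
    cv2.imwrite(fn,np.vstack([np.hstack(L[:2]),np.hstack(L[2:])]))
E
python3 -c "
from chk import *
show('w.pkl','viewing_block',[(0,0,.045)],'pics/w2.png',[('top',(150,205),(85,65)),('scene',(310,70),(65,75))])" | tail -1
```

```text
released t34.1 pos [0.4893 0.2695 0.2093] F [-0.1  0.2  0.3] M [ 0.01 -0.03  0.04] gap0.595
over dark t36.7 pos [ 0.5874 -0.2531  0.2101] F [-0.5  0.1  0.1] M [0.01 0.03 0.02] gap1.002
pale ('top', 'scene') [-30.2   1.1] [-0.2 -0.3 -0.1 -0.  -0.4 -0.4 -0.6  0.7  0.4 -0.2  0.2  0. ]
```

View pics/w2.png

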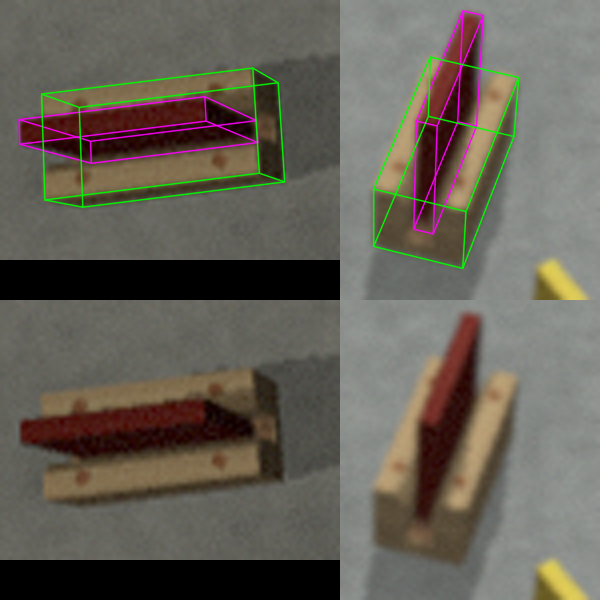

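The wide tile matches the model of a centred, seated tile within about 1 px in both views (tile at about (185,232) in the top view). Next I return the dark tile, then the pale one.

```bash
python3 - <<'E'
from h import *
P=pickle.load(open("p.pkl","rb"));Y=pickle.load(open("y.pkl","rb"))
a=np.pi/2
for k,x,sx in(("dark",.035,.03),("pale",-.035,-.03)):
    z0=pick(P["side_rest"],x,0,a)
    if not z0: break
    s=place(P["holder"],sx,Y[k],a,z0)
    if abs(s["eef_pos"][2]-z0)>.003: print("STOP",k);break
    release()
else:
    r.move_to([.4,.3,.3],ori(0));st("away")
    im={n:vision.snapshot(n) for n in("scene","top")};pickle.dump(im,open("w.pkl","wb"))
    cv2.imwrite("pics/finals.png",im["scene"]);cv2.imwrite("pics/finalt.png",im["top"])
E
python3 -c "
from chk import *
show('w.pkl','holder',[(.03,g.Y['dark'],.032),(-.03,g.Y['pale'],.032)],'pics/w3.png',[('top',(278,170),(90,75)),('scene',(250,155),(110,75))])" | tail -1
```

```text
down hit=False err [0.2 0.1] t39.0 pos [ 0.5872 -0.2541  0.062 ] F [-0.1 -0.4 -0.7] M [0.01 0.   0.03] gap0.999
grip t39.5 pos [ 0.5877 -0.2545  0.0628] F [ 0.5 -0.3  5.2] M [ 0.05 -0.01  0.01] gap0.739
lift t40.9 pos [ 0.5871 -0.2543  0.2091] F [-0.2  0.7 -1.8] M [-0.01 -0.04 -0.07] gap0.744
above, err mm [ 0.3 -2.3] t41.9 pos [ 0.5699 -0.01    0.2097] F [ 0.4 -1.5 -1.2] M [-0.01 -0.02 -0.  ] gap0.742
entry t42.7 pos [ 0.5703 -0.0081  0.1084] F [-0.1 -0.  -2.2] M [0.   0.   0.06] gap0.740
low hit=True err mm [-0.2 -0. ] t43.8 pos [ 0.5693 -0.0078  0.0628] F [-0.   0.   4.8] M [0.07 0.07 0.03] gap0.742
released t45.5 pos [ 0.5677 -0.0081  0.2092] F [-0.5  0.5 -0.2] M [ 0.02 -0.02  0.  ] gap1.001
down hit=False err [ 0.2 -0. ] t48.4 pos [ 0.5172 -0.2537  0.0621] F [-0.6  0.3 -0.6] M [-0.01  0.04 -0.03] gap1.001
grip t49.0 pos [ 0.5176 -0.254   0.0627] F [-0.6  0.3  6.3] M [ 0.1   0.14 -0.01] gap0.744
lift t50.3 pos [ 0.517  -0.2538  0.2092] F [-0.8  0.  -2.2] M [ 0.   -0.05  0.  ] gap0.739
above, err mm [ 0.2 -1.8] t51.4 pos [0.511  0.0034 0.2098] F [-0.4 -0.5 -1.8] M [-0.    0.02  0.02] gap0.743
entry t52.2 pos [0.5114 0.0049 0.1082] F [-0.6  0.7 -1.4] M [-0.01 -0.03 -0.02] gap0.739
low hit=True err mm [-0.2  0. ] t53.2 pos [0.5105 0.0053 0.0627] F [-0.1  0.3  5.5] M [0.09 0.11 0.03] gap0.742
released t54.9 pos [0.5091 0.0051 0.2093] F [0.  0.4 0.1] M [-0.03  0.03  0.01] gap1.001
away t56.4 pos [0.4003 0.2991 0.2996] F [ 0.5 -0.6  0.1] M [-0.04  0.01 -0.  ] gap1.002
pale ('top', 'scene') [-30.2   1.1] [-0.2 -0.3 -0.1 -0.  -0.4 -0.4 -0.6  0.7  0.4 -0.2  0.2  0. ]
```

View pics/w3.png

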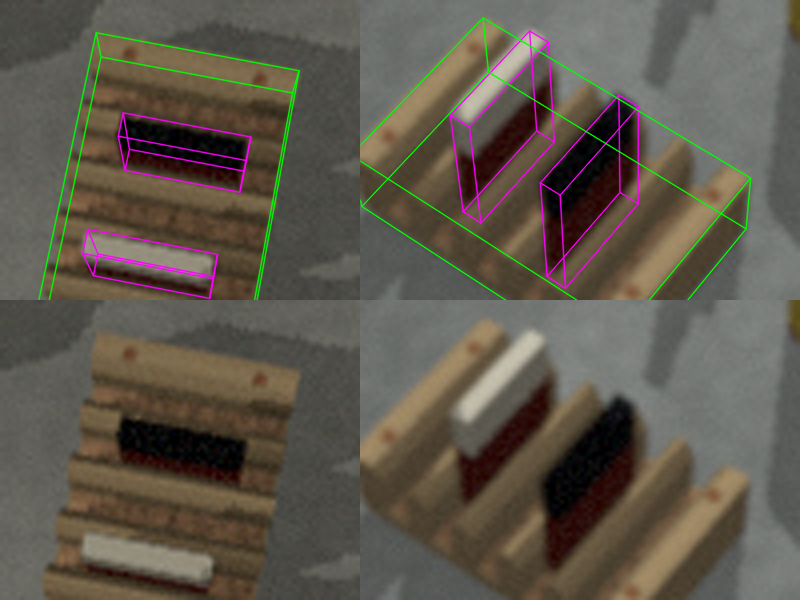

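View pics/finals.png

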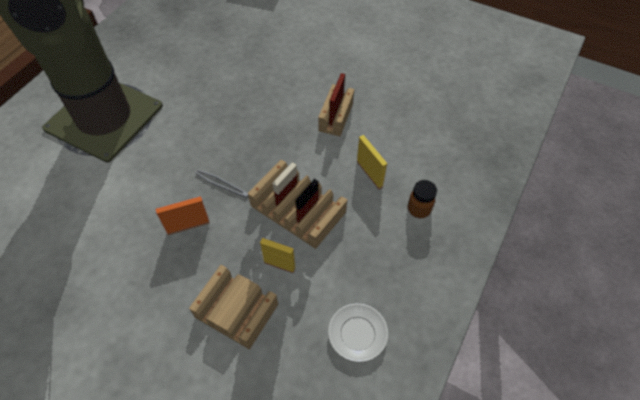

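```bash
python3 - <<'E'
import cv2,pickle,numpy as np
a=pickle.load(open("d.pkl","rb"));b=pickle.load(open("w.pkl","rb"))
for n,k,(x0,y0,x1,y1) in(("top","dark",(302,196,348,212)),("top","pale",(294,226,342,241)),("scene","pale",(268,160,300,196)),("scene","dark",(304,176,324,222)),("top","jar",(250,95,290,140)),("top","saucer",(378,102,436,158)),("top","tweez",(315,270,338,350)),("top","screw",(300,176,356,194))):
    A=cv2.resize(a[n][y0:y1,x0:x1],None,fx=8,fy=8,interpolation=cv2.INTER_CUBIC);m=4
    B=cv2.resize(b[n][y0-m:y1+m,x0-m:x1+m],None,fx=8,fy=8,interpolation=cv2.INTER_CUBIC)
    r=cv2.matchTemplate(B,A,cv2.TM_CCOEFF_NORMED);_,v,_,l=cv2.minMaxLoc(r);print(n,k,round(v,3),(np.array(l)/8-m))
E
```

```text
top dark 0.959 [-0.5    0.375]
top pale 0.92 [-0.875  0.375]
scene pale 0.875 [-0.25  -0.625]
scene dark 0.893 [0.    0.375]
top jar 0.989 [0. 0.]
top saucer 0.994 [0. 0.]
top tweez 0.721 [0. 0.]
top screw 0.98 [0. 0.]
```

```bash
python3 -c "
from station import r
r.job_done();print(r.read_state()['t'])"
```

```text
the job is handed in; nothing more can be done
the job is handed in; nothing more can be done
```

I finished the job in the order asked and handed it in at about 57 s; `job_done` reported no verdict. Both narrow tiles went into the side rest, the wide tile into the viewing block, and then each narrow tile back into its own holder slot.

**Seating:** All five placings touched the slot floor within 0.1 mm of the expected height before I let go. In the last pictures all three tiles stand upright, and the wide tile is centred to within about 1 px in both views.

**Position of the returned tiles:** Compared with the start pictures, the dark and pale tiles sit about 0.4–1 px off their old places, roughly 1–2 mm. I left that as it was.

**Things to leave alone:** The jar, saucer and tweezers show no shift in the top view. The tweezers' match was weaker (0.72), probably because of changed shadows. In the last scene picture the orange and yellow look-alikes stand where they did at the start.

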